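# Stand the fallen heat guard back up in front of the stirrer

### The job

The bent-metal heat guard beside the hotplate stirrer has been knocked over: its slotted panel lies flat on the bench and its plain foot sticks up. Push it over onto its foot so that the panel stands upright again, then slide it along the bench until the front edge of its foot sits flush against the side of the stirrer. Only push it with the fingers, never pick it up off the bench, and leave the beaker, the bottle and the two jars where they are.

Things in the scene. Friction and masses are not known exactly. Their poses are not given: they have to be found in the camera images.
- guard: Loose L of two metal plates, 0.37 to 0.63 kg: foot 140 x 90 x 6 mm, panel 140 x 100 x 4 mm. Origin: middle of the outer heel edge (where they meet), on the bench both lying and standing. x along the heel (+-70 mm); y along the panel (0 to 100); z along the foot (0 to 90). Foot's underside is at y = 0, its other face at y = 6; panel's outer face at z = 0, inner at z = 4 mm.
- toe_a (a point): One corner of the foot's free front edge, at the underside: x = -70, y = 0, z = 90 mm in the guard's frame. At the start the panel lies flat on the bench (y level, away from the stirrer) and the foot sticks straight up (z up) at the end nearer the stirrer, underside (with two thin dark rubber strips) facing it.
- toe_b (a point): The other corner of the foot's front edge: x = +70, y = 0, z = 90 mm in the guard's frame. When the guard stands, its y points up and its z points level towards the stirrer. Centre of mass about y = 18, z = 32 mm. The panel shows four dark vent slots on both faces; the foot has none.
- foot_mid (a point): Point on the foot's inner face (its top when standing): x = 0, y = 6, z = 70 mm in the guard's frame. Pushed here towards the stirrer with about 1 to 2 N, the lying guard turns about its heel; past about 30 degrees it drops onto its foot by itself.
- panel_low (a point): Point on the panel's outer face (underneath while it lies): x = 0, y = 35, z = 0 mm in the guard's frame. Standing, the guard slides when pushed here towards the stirrer with 3 to 9 N; pushed higher than about 45 mm it may tip over forwards.
- stirrer: Hotplate stirrer, a white box 180 (x) x 160 (y) x 80 mm high with straight sides down to the bench and a dark round plate on top to 92 mm; fixed to the bench. Origin at the centre of its underside, z up. Its +y side, the plane 80 mm from the origin, is the flat side that faces the guard and that the guard's foot must meet. Two knobs on its -x face.
- beaker: Glass beaker, 72 mm across, 85 mm high, standing on the stirrer's plate (92 mm above the bench); origin at the centre of its underside, z up. It must not be disturbed.
- bottle: Amber glass bottle, 60 mm across, 150 mm high, standing on the bench beyond the guard as seen from the stirrer; origin at the centre of its underside, z up. It must not be disturbed.
- jar: White plastic jar, 48 mm across, 60 mm high, standing on the robot's side of the work; origin at the centre of its underside, z up. It must not be disturbed.
- pot: Glass jar with a steel lid, 52 mm across, 70 mm high, standing on the far side of the work; origin at the centre of its underside, z up. It must not be disturbed.
There are look-alikes about, which are no part of the job. What is meant by the guard is not green, and is the smaller of those in its own colour.

How it is judged:
By the outcome, as a careful person would: the job done as asked, in the order asked, and still so for the second after the job is handed in, with the robot touching nothing.
It also fails if it takes over 64 s, if anything falls off the work surface, if the arm or the gripper's body presses on something with over 40 N, if the wrist force passes 120 N, or if a joint passes its speed limit or range.

### The arm

A 7-joint arm with a two-finger parallel gripper is mounted at the origin on the work surface. World frame = base frame: x ahead of the robot, y to its left, z up, the work surface at z = 0. Lengths are in m, angles in rad, forces in N, time in s.
With the tool pointing down it reaches from about 0.4 to 0.85 m from the base axis. Payload 10.4 kg.
Tool frame: the origin (TCP) lies on the front face of the gripper's body, between the roots of the fingers; the fingertips stand 70 mm ahead of it and the grasp point (between the pads) lies 51 mm ahead of it (grasp_offset is the distance from the TCP to the grasp point, in m); z points along the fingers, y is the direction in which the jaws open and shut (so a half turn about z gives the same grasp; the last joint's range is limited). The gripper opens to 87 mm and grips with 3 to 60 N. Pads are 19 mm wide; open, the fingers measure 117 mm over their backs; the gripper's body (75 mm by 190 mm) begins 51 mm behind the grasp point.
Start: joints at [1.116, 0.332, -0.065, 1.46, 0.022, 1.35, -0.088], TCP at [0.262, -0.568, 0.292] pointing down, gripper open.
Joint ranges: [-2.6, 2.6], [-0.5, 2.12], [-1.47, 1.34], [0.16, 2.42], [-1.27, 4.41], [0.06, 2.06], [-2.6, 2.6]. Speed limits (rad/s): [2.22, 2.22, 2.79, 2.79, 3.14, 3.14, 3.14].

### API

Orientations are given as a unit quaternion [x, y, z, w].
In Python, from bench import * gives the robot as it stands. The module is installed in compiled form; this text tells all that it offers.
- The arm moves only by the tool arm_command, never from a script. Its argument "commands" is a list of rows, each a list of 3 entries, a list of its own where there are three numbers: the opening in per cent of the stroke, from 0 (shut) to 100 (fully open), then the shift along the tool's x, y, z in m, then the turn, a rotation vector about the tool's x, y, z in rad. A call has exactly 10 rows; each row is the pose to reach, as a shift and turn from the pose commanded when the call began, along the tool's axes at that moment; what a row does not reach only later rows make up. A row lasts 1/12 s, in which the tool goes at most 41.7 mm and 7.16 degrees, less where a joint would pass 70% of its speed; a pose out of reach is approached as far as the arm can. A call with a gripper value outside its range is refused whole. The fingers move at their own pace and stop on an object; "squeeze" is the grip in N (left out, the last holds). Time passes only in rows, so rows that repeat a pose let the fingers close, or fill a call up. It gives the time, the measured TCP pose, the force and the opening at its end, in the units of the state.
- read_state(): the state, without advancing time (a new reading comes with each control period).
- camera(name): name is "scene" or "top" or "wrist"; returns a dict with "pixels" (384x512x3 uint8, red, green, blue), "fx", "fy", "cx", "cy" (pixels), "rvec" (rotation vector, rad) and "tvec" (3), from world to camera coordinates, as OpenCV has them; the wrist camera has in their place "mount" (4x4, takes a point from camera to tool coordinates, whose origin is the TCP and whose axes are the flange's). Camera axes: x right, y down, z forward; pixel columns grow to the right and rows downward; lengths in m; the calibration is good to about 2 mm. The wrist camera is an equidistant fisheye: a pixel r from the principal point sees the ray r / f radians off the axis. A picture is of the moment at which its call begins: read the wrist's pose just before it. There is no depth.
- close_job(): hands the job in, once; it reports no verdict.
The state is a dict: "time": time; "joint_positions": joint angles; "joint_vel": joint speeds; "joint_torque": joint torques, N m; "ee_pos": TCP position; "eef_rot": TCP orientation; "ft_force": force on the tool from outside, world axes, zero at the start; "torque": the same for the moment, N m; "width": finger opening in m.
Only numpy, scipy, OpenCV 4.12 (cv2) and the standard library are available. Lean on these libraries where they do the work, as an engineer would, in place of code of your own. Each camera call takes 0.05 s, during which the arm holds its last target.

## Working session

There is one attempt and no reset: what is moved stays moved. The work goes in short steps, Python scripts to look and compute and a tool call to move; the robot and the scene stay as the last step left them, time stands still between calls to the robot, and variables do not carry over. Pictures are saved under pics/ and viewed, and the job is handed in when it is done.

Besides the shell and the picture viewer there is one more tool, called after "Call:" in YAML: its name, and indented under it one key for each argument. arm_command: Moves the arm, as the interface text tells. Its arguments: {"type":"object","properties":{"commands":{"type":"array","items":{"type":"array"}},"squeeze":{"type":"number"}},"required":["commands"]}

```bash
mkdir -p pics; python3 - <<'E'
from bench import *
import cv2,numpy as np,pickle
s=read_state(); print({k:np.round(v,4) for k,v in s.items()})
for n in ['scene','top','wrist']:
    c=camera(n); pickle.dump(c,open(f'pics/{n}0.pkl','wb'))
    cv2.imwrite(f'pics/{n}0.png',cv2.resize(c['pixels'][:,:,::-1],(800,600),interpolation=cv2.INTER_CUBIC))
    print(n,{k:np.round(v,4).tolist() for k,v in c.items() if k!='pixels'})
E
```

```text
{'time': np.float64(0.0), 'joint_positions': array([ 1.1164,  0.3329, -0.0647,  1.4609,  0.0216,  1.3499, -0.0885]), 'joint_vel': array([-0.0008, -0.0015,  0.0005,  0.0002, -0.0004,  0.0001,  0.0001]), 'joint_torque': array([-1.00000e-04, -6.23249e+01,  2.43000e-02, -3.89892e+01,
       -6.14000e-02,  3.98000e-02,  2.00000e-04]), 'ee_pos': array([ 0.2614, -0.5674,  0.2914]), 'eef_rot': array([ 9.768e-01,  2.142e-01, -2.000e-04, -7.000e-04]), 'ft_force': array([ 0.8332, -0.5043,  0.8163]), 'torque': array([ 0.0363,  0.0057, -0.0232]), 'width': np.float64(0.087)}
scene {'fx': 392.7865, 'fy': 392.7865, 'cx': 251.3496, 'cy': 187.8076, 'rvec': [1.2726, 2.4973, -0.6849], 'tvec': [0.2659, -0.3453, 1.2773]}
top {'fx': 463.5347, 'fy': 463.5347, 'cx': 258.1294, 'cy': 196.6824, 'rvec': [2.0846, -2.108, 0.2372], 'tvec': [0.0502, 0.562, 0.9625]}
wrist {'fx': 297.3186, 'fy': 297.3186, 'cx': 254.708, 'cy': 192.8077, 'mount': [[-0.0003, -0.9652, -0.2614, 0.0723], [1.0, -0.0002, -0.0004, 0.0003], [0.0003, -0.2614, 0.9652, -0.0931], [0.0, 0.0, 0.0, 1.0]]}
```

View pics/scene0.png

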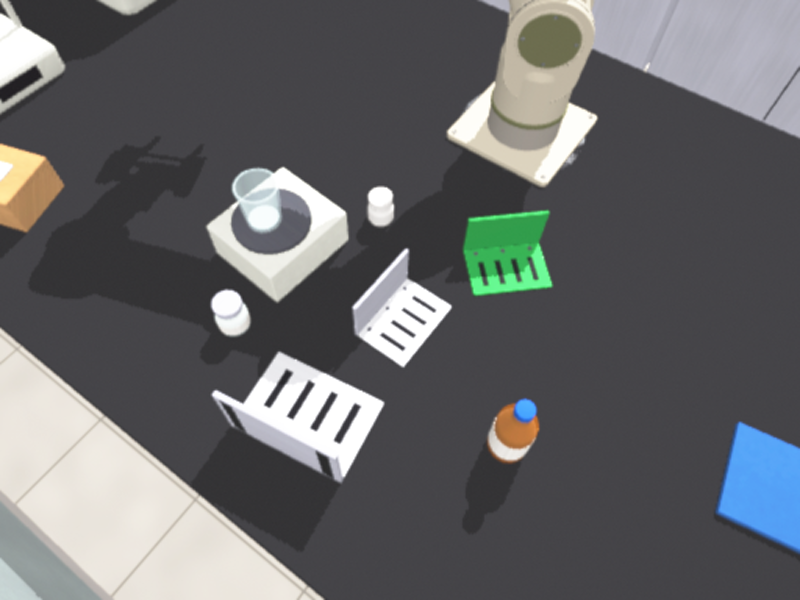

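View pics/top0.png

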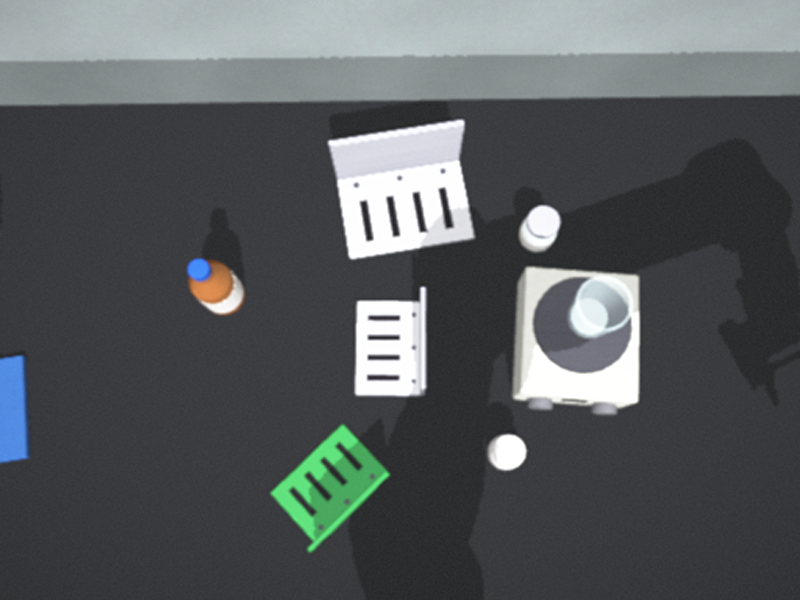

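View pics/wrist0.png

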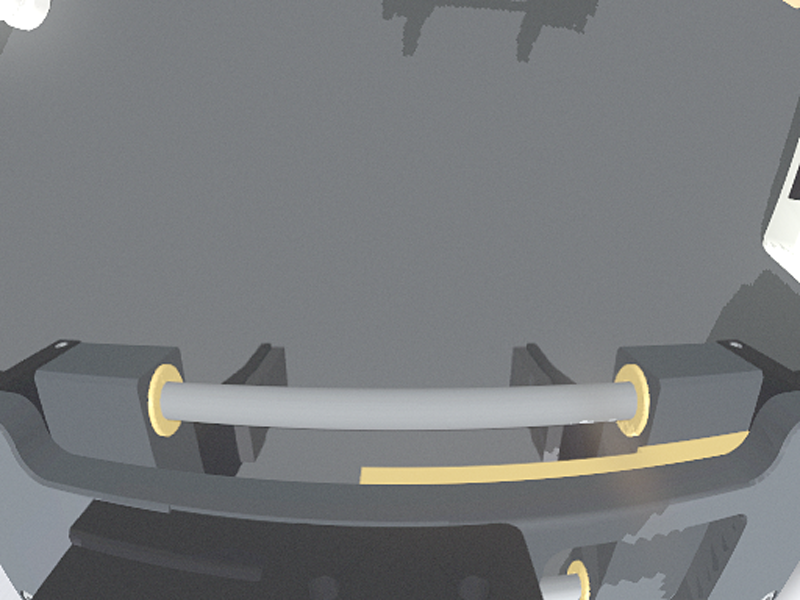

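Candidates (pixels in the 800x600 top picture):
- Small white guard at (390,348).
- Large white guard at (400,190), which is the bigger one in that colour.
- Green guard at (330,485), which is excluded by colour.

The white one beside the stirrer is the choice. The stirrer is at (580,335), the bottle at (215,285), the white jar at (507,452) and the lidded pot at (540,228). Next I'll crop in on it and measure.

```bash
cat > h.py <<'E'
import cv2,numpy as np,pickle
from scipy.spatial.transform import Rotation as R
def ray(c,u,v):
    Rm=cv2.Rodrigues(np.array(c['rvec'],float))[0]; t=np.array(c['tvec'],float)
    d=Rm.T@np.array([(u-c['cx'])/c['fx'],(v-c['cy'])/c['fy'],1.]); return -Rm.T@t,d
def onz(c,u,v,z):
    o,d=ray(c,u,v); return o+d*(z-o[2])/d[2]
def proj(c,P):
    return cv2.projectPoints(np.array(P,float).reshape(-1,3),np.array(c['rvec'],float),np.array(c['tvec'],float),np.array([[c['fx'],0,c['cx']],[0,c['fy'],c['cy']],[0,0,1]]),None)[0].reshape(-1,2)
def tri(c1,p1,c2,p2):
    o1,d1=ray(c1,*p1);o2,d2=ray(c2,*p2)
    A=np.stack([d1,-d2],1);s=np.linalg.lstsq(A,o2-o1,rcond=None)[0]
    a=o1+d1*s[0];b=o2+d2*s[1];return (a+b)/2,np.linalg.norm(a-b)
E
python3 - <<'E'
from h import *
t=pickle.load(open('pics/top0.pkl','rb'));s=pickle.load(open('pics/scene0.pkl','rb'))
print('cams',ray(t,0,0)[0],ray(s,0,0)[0])
a=cv2.resize(t['pixels'][170:300,210:420,::-1],None,fx=3.8,fy=3.8,interpolation=cv2.INTER_CUBIC);cv2.imwrite('pics/ctop.png',a)
a=cv2.resize(s['pixels'][100:240,130:300,::-1],None,fx=4,fy=4,interpolation=cv2.INTER_CUBIC);cv2.imwrite('pics/cscene.png',a)
E
```

```text
cams [0.32699008 0.03917183 1.06598812] [0.93737581 0.33268061 0.91224833]
```

View pics/ctop.png

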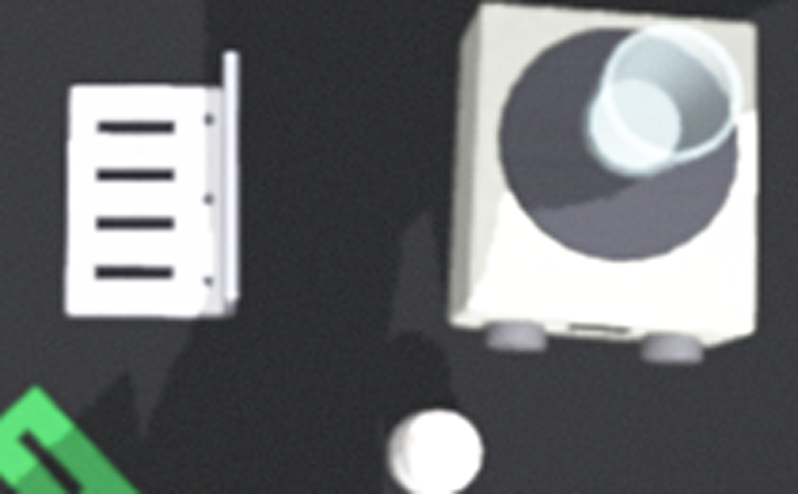

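View pics/cscene.png

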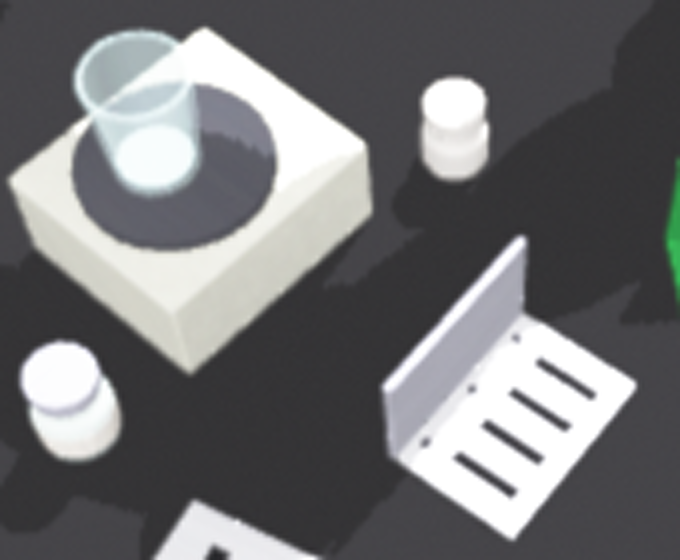

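```bash
python3 - <<'E'
from h import *
t=pickle.load(open('pics/top0.pkl','rb'));s=pickle.load(open('pics/scene0.pkl','rb'))
T=lambda u,v:(210+(u+.5)/3.8-.5,170+(v+.5)/3.8-.5)
S=lambda u,v:(130+(u+.5)/4-.5,100+(v+.5)/4-.5)
def p(n,c,uv,z): print(n,onz(c,*uv,z).round(4))
for n,uv,z in [('panel far +x',(71,87),.004),('panel far -x',(66,316),.004),('toe +x',(238,51),.09),('toe -x',(238,299),.09),('toe in +x',(225,51),.09),('toe in -x',(225,299),.09),
 ('st +x+y',(482,3),.08),('st -x+y',(468,324),.08),('st -x-y',(757,335),.08),('st +x-y',(757,22),.08),('stb +x',(461,42),0),('stb -x',(449,318),0),('jar',(437,452),.06)]: p('T '+n,t,T(*uv),z)
for n,uv,z in [('panel far +x',(514,540),.004),('panel far -x',(637,384),.004),('toe in -x',(524,237),.09),('toe +x in',(386,389),.09),('foot base +x',(393,458),.0),
 ('st +x+y top',(181,312),.08),('st +x+y bot',(191,373),0),('st -x+y top',(368,146),.08),('st -x+y bot',(372,212),0),('st +x-y top',(10,182),.08),('st -x-y',(205,28),.08)]: p('S '+n,s,S(*uv),z)
k=800/512
q=lambda u,v:((u+.5)/k-.5,(v+.5)/k-.5)
p('T bottle cap',t,q(199,269),.15);p('T pot lid',t,q(543,221),.07)
p('T bottle base',t,q(228,300),.0)
E
```

```text
T panel far +x [0.5879 0.1144 0.004 ]
T panel far -x [0.4459 0.1168 0.004 ]
T toe +x [0.5869 0.0127 0.09  ]
T toe -x [0.4446 0.0151 0.09  ]
T toe in +x [0.587  0.0201 0.09  ]
T toe in -x [0.4447 0.0223 0.09  ]
T st +x+y [ 0.6167 -0.1301  0.08  ]
T st -x+y [ 0.4304 -0.1132  0.08  ]
T st -x-y [ 0.4226 -0.2735  0.08  ]
T st +x-y [ 0.6033 -0.2888  0.08  ]
T stb +x [ 0.615  -0.1294  0.    ]
T stb -x [ 0.4426 -0.1142  0.    ]
T jar [ 0.3612 -0.0955  0.06  ]
S panel far +x [0.5879 0.1169 0.004 ]
S panel far -x [0.4468 0.1177 0.004 ]
S toe in -x [0.4449 0.0206 0.09  ]
S toe +x in [0.5856 0.0179 0.09  ]
S foot base +x [0.5854 0.0187 0.    ]
S st +x+y top [ 0.6132 -0.1234  0.08  ]
S st +x+y bot [ 0.6145 -0.1296 -0.    ]
S st -x+y top [ 0.4398 -0.1105  0.08  ]
S st -x+y bot [ 0.4375 -0.1139  0.    ]
S st +x-y top [ 0.6032 -0.2815  0.08  ]
S st -x-y [ 0.4248 -0.2677  0.08  ]
T bottle cap [0.5982 0.3127 0.15  ]
T pot lid [ 0.6882 -0.1598  0.07  ]
T bottle base [0.593  0.3107 0.    ]
```

Top picture: image up is +x and image right is -y. Both views agree on the poses:
- **Guard:** heel at about (0.516, 0.0145), yaw about -1°, toes at y about 0.014 and z = 0.09.
- **Sizes:** edge lengths come out at 142 mm against 140, and 101 mm against 100.
- **Stirrer:** +y side runs from (0.4375,-0.114) to (0.6145,-0.1296), yaw about -5°.

Plan:
1. With the tool vertical and the jaws spread along x, push the foot over at about z = 0.06 and retreat upwards.
2. Go behind with the tool tilted and push the panel low.

```bash
cat >> h.py <<'E'
def go(tcp,yaw,tilt):
    """tool x->world +y rotated by yaw(deg); tilt(deg): fingertips lead to -y. prints shift,turn. tcp = wanted TCP"""
    from bench import read_state
    s=read_state(); R0=R.from_quat(s['eef_rot']);
    base=R.from_matrix(np.array([[0,1,0],[1,0,0],[0,0,-1.]]))
    Rt=R.from_euler('z',yaw,degrees=True)*R.from_euler('x',-tilt,degrees=True)*base
    print('z axis',Rt.as_matrix()[:,2].round(3))
    print('shift',R0.inv().apply(np.array(tcp)-s['ee_pos']).round(4),'turn',(R0.inv()*Rt).as_rotvec().round(4),'t',s['time'],'pos',s['ee_pos'].round(4),'F',s['ft_force'].round(2))
def tipgo(tip,yaw,tilt):
    base=R.from_matrix(np.array([[0,1,0],[1,0,0],[0,0,-1.]]))
    Rt=R.from_euler('z',yaw,degrees=True)*R.from_euler('x',-tilt,degrees=True)*base
    go(np.array(tip)-0.07*Rt.as_matrix()[:,2],yaw,tilt)
E
python3 -c "
from h import *
go([.516,.05,.29],-1,0)"
```

```text
z axis [ 0.  0. -1.]
shift [ 0.4896 -0.4542  0.0021] turn [-9.0000e-04 -6.0000e-04 -1.1215e+00] t 0.15 pos [ 0.2615 -0.5674  0.2917] F [-0.94 -0.54 -0.26]
```

Call:
arm_command:
  commands:
    - [70,[0.02,-0.018,0],[0,0,-0.04]]
    - [70,[0.05,-0.046,0],[0,0,-0.11]]
    - [70,[0.08,-0.074,0],[0,0,-0.18]]
    - [70,[0.11,-0.102,0],[0,0,-0.25]]
    - [70,[0.14,-0.13,0],[0,0,-0.32]]
    - [70,[0.17,-0.158,0],[0,0,-0.39]]
    - [70,[0.2,-0.185,0],[0,0,-0.46]]
    - [70,[0.22,-0.204,0],[0,0,-0.53]]
    - [70,[0.24,-0.223,0],[0,0,-0.6]]
    - [70,[0.25,-0.232,0],[0,0,-0.65]]

```text
time: 0.98
ee_pos: [0.3927, -0.2489, 0.2924]
eef_rot: [0.855, 0.518, 0.0, -0.0]
ft_force: [0.3, -0.3, 1.2]
width: 0.0612
```

```bash
python3 -c "
from h import *
go([.516,.055,.29],-1,0)"
```

```text
z axis [ 0.  0. -1.]
shift [ 0.3265 -0.0315  0.0025] turn [ 2.00e-04 -3.00e-04 -4.64e-01] t 0.9833 pos [ 0.3927 -0.2489  0.2924] F [ 0.29 -0.29  1.17]
```

Call:
arm_command:
  commands:
    - [70,[0.02,-0.002,0],[0,0,-0.04]]
    - [70,[0.06,-0.006,0],[0,0,-0.1]]
    - [70,[0.1,-0.01,0],[0,0,-0.16]]
    - [70,[0.14,-0.014,0],[0,0,-0.22]]
    - [70,[0.18,-0.018,0],[0,0,-0.28]]
    - [70,[0.22,-0.022,0],[0,0,-0.34]]
    - [70,[0.26,-0.026,0],[0,0,-0.4]]
    - [70,[0.3,-0.029,0],[0,0,-0.44]]
    - [70,[0.32,-0.031,0.001],[0,0,-0.464]]
    - [70,[0.3265,-0.0315,0.0025],[0,0,-0.464]]

```text
time: 1.82
ee_pos: [0.5178, 0.0546, 0.2896]
eef_rot: [0.714, 0.7, 0.001, -0.001]
ft_force: [-0.3, 0.3, -0.4]
width: 0.061
```

```bash
python3 - <<'E'
from h import *
from bench import *
go([.516,.055,.132],-1,0)
c=camera('wrist');cv2.imwrite('pics/w1.png',cv2.resize(c['pixels'][:,:,::-1],(800,600)))
E
```

```text
z axis [ 0.  0. -1.]
shift [ 1.000e-04 -1.900e-03  1.576e-01] turn [ 0.0002 -0.002  -0.002 ] t 1.8167 pos [0.5178 0.0546 0.2896] F [-0.27  0.28 -0.39]
```

View pics/w1.png

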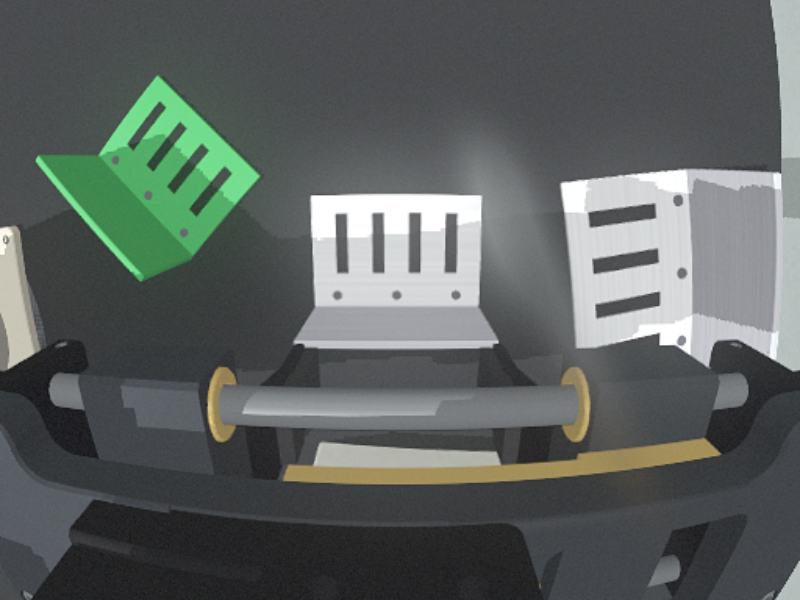

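The guard is centred between the fingers (u≈397) and the foot is ahead of them. The green guard is off to the left and the big one to the right. I'll descend behind the foot.

Call:
arm_command:
  commands:
    - [70,[0,-0.001,0.02],[0,0,0]]
    - [70,[0,-0.002,0.04],[0,0,0]]
    - [70,[0,-0.002,0.06],[0,0,0]]
    - [70,[0,-0.002,0.08],[0,0,0]]
    - [70,[0,-0.002,0.1],[0,0,0]]
    - [70,[0,-0.002,0.12],[0,0,0]]
    - [70,[0,-0.002,0.14],[0,0,0]]
    - [70,[0,-0.002,0.152],[0,0,0]]
    - [70,[0,-0.002,0.157],[0,0,0]]
    - [70,[0,-0.002,0.157],[0,0,0]]

```text
time: 2.7
ee_pos: [0.5146, 0.0497, 0.1319]
eef_rot: [0.716, 0.698, -0.001, -0.0]
ft_force: [-1.0, 0.2, -0.7]
width: 0.0608
```

```bash
cat > snap.py <<'E'
import sys
from h import *
from bench import *
s=read_state();print('t',s['time'],s['ee_pos'].round(4),s['ft_force'].round(2))
n=sys.argv[1]
ims=[]
for nm in ['scene','top']:
    c=camera(nm);pickle.dump(c,open(f'pics/{nm}{n}.pkl','wb'))
    a=c['pixels'][:,:,::-1]
    a=a[90:270,120:310] if nm=='scene' else a[150:300,190:420]
    a=cv2.resize(a,(400,int(400*a.shape[0]/a.shape[1])),interpolation=cv2.INTER_CUBIC); ims.append(cv2.copyMakeBorder(a,0,400-a.shape[0],0,0,cv2.BORDER_CONSTANT))
cv2.imwrite(f'pics/s{n}.png',np.hstack(ims))
E
python3 snap.py 2
```

```text
t 2.7 [0.5146 0.0497 0.1319] [-0.98  0.23 -0.67]
```

View pics/s2.png

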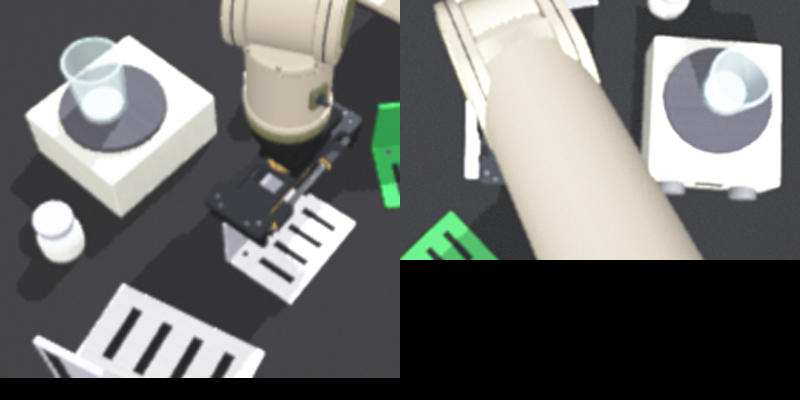

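Call:
arm_command:
  commands:
    - [70,[-0.004,0,0],[0,0,0]]
    - [70,[-0.008,0,0],[0,0,0]]
    - [70,[-0.012,0,0],[0,0,0]]
    - [70,[-0.016,0,0],[0,0,0]]
    - [70,[-0.02,0,0],[0,0,0]]
    - [70,[-0.024,0,0],[0,0,0]]
    - [70,[-0.028,0,0],[0,0,0]]
    - [70,[-0.032,0,0],[0,0,0]]
    - [70,[-0.036,0,0],[0,0,0]]
    - [70,[-0.04,0,0],[0,0,0]]

```text
time: 3.63
ee_pos: [0.514, 0.0103, 0.1327]
eef_rot: [0.716, 0.698, -0.0, -0.0]
ft_force: [-0.2, 0.8, -0.5]
width: 0.0607
```

```bash
python3 snap.py 3
```

```text
t 3.6333 [0.514  0.0103 0.1327] [-0.17  0.79 -0.49]
```

View pics/s3.png

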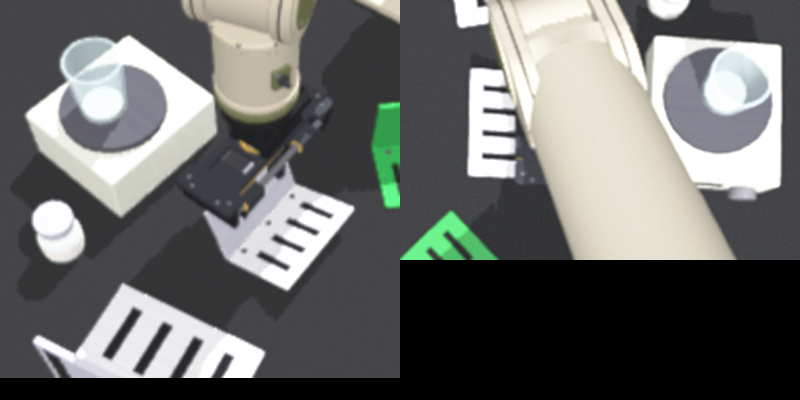

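The foot is tilting with a light push of about 1 N. I'll continue.

Call:
arm_command:
  commands:
    - [70,[-0.003,0,0],[0,0,0]]
    - [70,[-0.006,0,0],[0,0,0]]
    - [70,[-0.009,0,0],[0,0,0]]
    - [70,[-0.012,0,0],[0,0,0]]
    - [70,[-0.015,0,0],[0,0,0]]
    - [70,[-0.018,0,0],[0,0,0]]
    - [70,[-0.021,0,0],[0,0,0]]
    - [70,[-0.024,0,0],[0,0,0]]
    - [70,[-0.027,0,0],[0,0,0]]
    - [70,[-0.03,0,0],[0,0,0]]

```text
time: 4.57
ee_pos: [0.5134, -0.0195, 0.1328]
eef_rot: [0.716, 0.698, -0.0, 0.0]
ft_force: [-0.5, 0.9, 0.9]
width: 0.0612
```

```bash
python3 snap.py 4
```

```text
t 4.5667 [ 0.5134 -0.0195  0.1328] [-0.52  0.89  0.92]
```

View pics/s4.png

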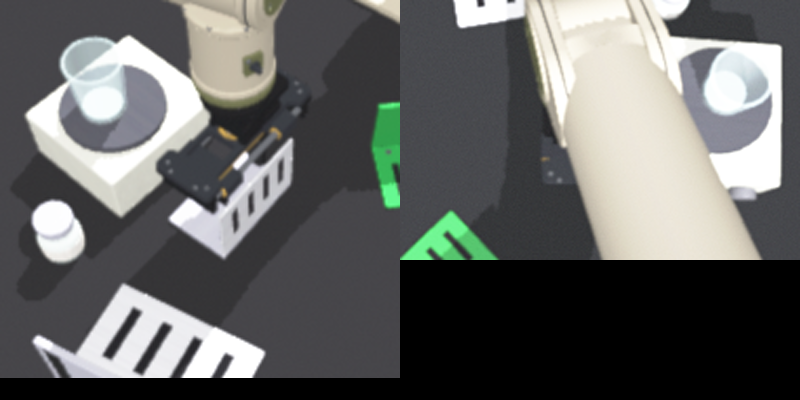

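The guard has dropped onto its foot and the slotted panel stands. I'll lift straight up and out.

Call:
arm_command:
  commands:
    - [70,[0,0,-0.005],[0,0,0]]
    - [70,[0,0,-0.02],[0,0,0]]
    - [70,[0,0,-0.04],[0,0,0]]
    - [70,[0,0,-0.06],[0,0,0]]
    - [70,[0,0,-0.08],[0,0,0]]
    - [70,[0,0,-0.1],[0,0,0]]
    - [70,[0,0,-0.12],[0,0,0]]
    - [70,[0,0,-0.13],[0,0,0]]
    - [70,[0,0,-0.14],[0,0,0]]
    - [70,[0,0,-0.14],[0,0,0]]

```text
time: 5.5
ee_pos: [0.5139, -0.019, 0.2743]
eef_rot: [0.716, 0.698, 0.001, 0.001]
ft_force: [-0.1, -0.6, -0.8]
width: 0.0612
```

```bash
python3 - <<'E'
from h import *
go([.518,.15,.26],-3,25)
E
```

```text
z axis [-0.022 -0.422 -0.906]
shift [ 1.691e-01 -1.000e-04  1.430e-02] turn [ 0.0083 -0.4359  0.0266] t 5.5 pos [ 0.5139 -0.019   0.2743] F [-0.1  -0.61 -0.78]
```

Call:
arm_command:
  commands:
    - [70,[0.015,0,0],[0,0,0]]
    - [70,[0.035,0,0],[0,-0.04,0]]
    - [70,[0.055,0,0],[0,-0.09,0]]
    - [70,[0.075,0,0],[0,-0.14,0]]
    - [70,[0.095,0,0],[0,-0.2,0.005]]
    - [70,[0.115,0,0],[0,-0.26,0.01]]
    - [70,[0.135,0,0.005],[0,-0.32,0.02]]
    - [70,[0.155,0,0.01],[0.008,-0.38,0.026]]
    - [70,[0.17,0,0.014],[0.008,-0.436,0.026]]
    - [70,[0.17,0,0.014],[0.008,-0.436,0.026]]

```text
time: 6.33
ee_pos: [0.5158, 0.1555, 0.2557]
eef_rot: [0.705, 0.675, -0.159, 0.148]
ft_force: [-0.8, 1.5, 0.1]
width: 0.0613
```

```bash
python3 snap.py 5; python3 - <<'E'
from h import *
from bench import *
c=camera('wrist');cv2.imwrite('pics/w5.png',cv2.resize(c['pixels'][:,:,::-1],(800,600)))
t=pickle.load(open('pics/top5.pkl','rb'));cv2.imwrite('pics/t5.png',cv2.resize(t['pixels'][150:300,190:420,::-1],None,fx=3.4,fy=3.4,interpolation=cv2.INTER_CUBIC))
t=pickle.load(open('pics/scene5.pkl','rb'));cv2.imwrite('pics/sc5.png',cv2.resize(t['pixels'][100:240,130:300,::-1],None,fx=4,fy=4,interpolation=cv2.INTER_CUBIC))
E
```

```text
t 6.3333 [0.5158 0.1555 0.2557] [-0.79  1.45  0.11]
```

View pics/w5.png

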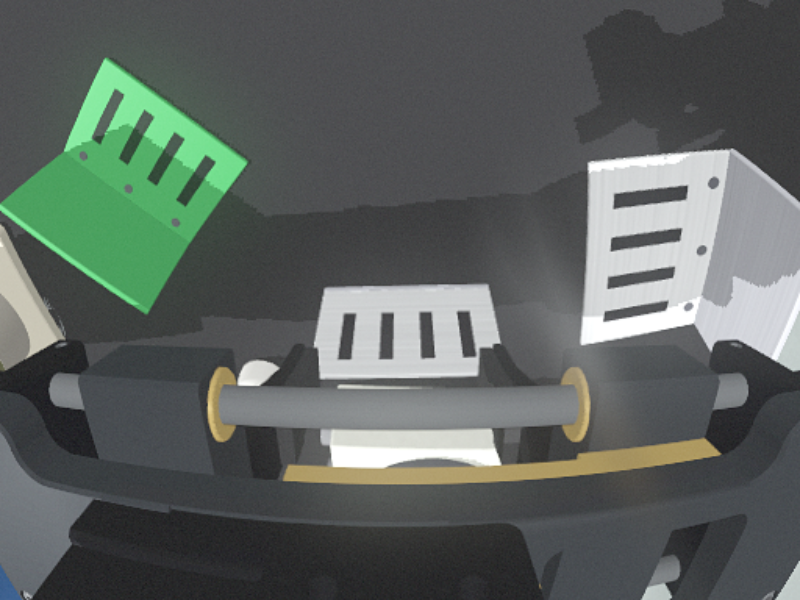

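View pics/t5.png

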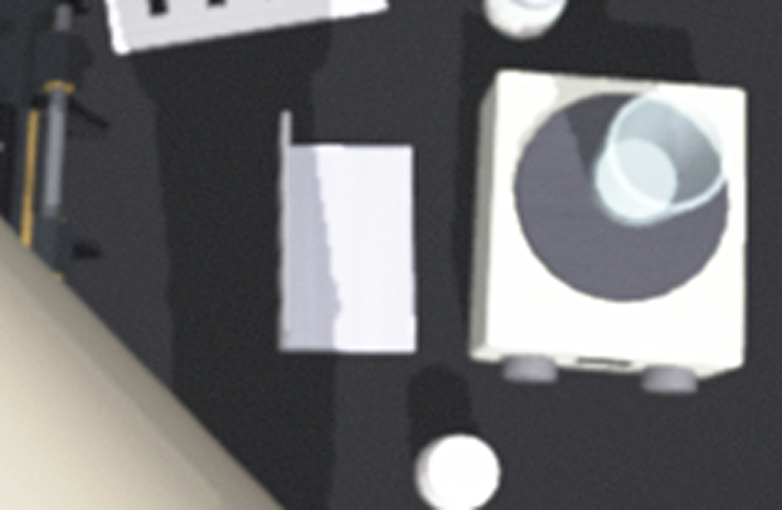

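View pics/sc5.png

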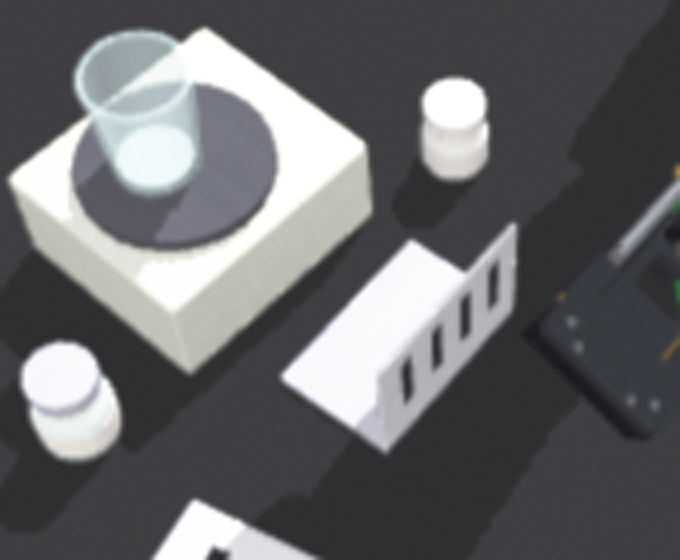

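The guard stands, with its foot towards the stirrer. The toe edge in t5 runs from (413,146) to (415,351). I'll measure it.

```bash
python3 - <<'E'
from h import *
t=pickle.load(open('pics/top5.pkl','rb'));s=pickle.load(open('pics/scene5.pkl','rb'))
T=lambda u,v:(190+(u+.5)/3.4-.5,150+(v+.5)/3.4-.5)
S=lambda u,v:(130+(u+.5)/4-.5,100+(v+.5)/4-.5)
for n,uv,z in [('toe+x',(414,146),.006),('toe-x',(416,351),.006),('heel-x',(280,351),0.0),('ptop+x',(281,112),.1)]: print('T',n,onz(t,*T(*uv),z).round(4))
for n,uv,z in [('toe+x',(281,378),.006),('toe-x',(411,239),.006),('heel+x',(387,452),0),('ptop+x',(378,398),.1),('ptop-x',(516,223),.1)]: print('S',n,onz(s,*S(*uv),z).round(4))
tipgo([.516,.075,.034],-3,25)
E
```

```text
T toe+x [ 0.5849 -0.0813  0.006 ]
T toe-x [ 0.4433 -0.0774  0.006 ]
T heel-x [0.445  0.0137 0.    ]
T ptop+x [0.5853 0.0129 0.1   ]
S toe+x [ 0.5843 -0.0758  0.006 ]
S toe-x [ 0.4431 -0.0744  0.006 ]
S heel+x [0.5842 0.0129 0.    ]
S ptop+x [0.5975 0.0216 0.1   ]
S ptop-x [0.445 0.014 0.1  ]
z axis [-0.022 -0.422 -0.906]
shift [0.0261 0.003  0.1647] turn [-0.0029 -0.0003  0.0025] t 6.4833 pos [0.5175 0.1505 0.2578] F [ 0.39  0.3  -0.92]
```

```bash
python3 - <<'E'
from h import *
tipgo([.520,.062,.028],-5,25)
E
```

```text
z axis [-0.037 -0.421 -0.906]
shift [0.017  0.0087 0.1755] turn [ 0.0119 -0.0003  0.0341] t 6.4833 pos [0.5175 0.1505 0.2578] F [ 0.39  0.3  -0.92]
```

Call:
arm_command:
  commands:
    - [70,[0.005,0.002,0.015],[0,0,0]]
    - [70,[0.01,0.004,0.035],[0,0,0.01]]
    - [70,[0.014,0.006,0.055],[0.004,0,0.02]]
    - [70,[0.017,0.0087,0.075],[0.012,0,0.034]]
    - [70,[0.017,0.0087,0.095],[0.012,0,0.034]]
    - [70,[0.017,0.0087,0.115],[0.012,0,0.034]]
    - [70,[0.017,0.0087,0.135],[0.012,0,0.034]]
    - [70,[0.017,0.0087,0.15],[0.012,0,0.034]]
    - [70,[0.017,0.0087,0.165],[0.012,0,0.034]]
    - [70,[0.017,0.0087,0.172],[0.012,0,0.034]]

```text
time: 7.32
ee_pos: [0.5226, 0.0911, 0.0942]
eef_rot: [0.721, 0.659, -0.16, 0.146]
ft_force: [0.5, -0.1, 0.0]
width: 0.061
```

```bash
python3 snap.py 6; python3 - <<'E'
from h import *
from bench import read_state
s=read_state();print('tip',s['ee_pos']+R.from_quat(s['eef_rot']).apply([0,0,.07]))
tipgo([.520,.030,.028],-5,25)
E
```

```text
t 7.3167 [0.5226 0.0911 0.0942] [ 0.55 -0.11  0.02]
tip [0.52005616 0.06247813 0.03147057]
z axis [-0.037 -0.421 -0.906]
shift [-0.0279  0.0028  0.0168] turn [-0.0007  0.0006 -0.0018] t 7.4167 pos [0.5227 0.092  0.0949] F [ 0.42 -0.29 -0.16]
```

View pics/s6.png

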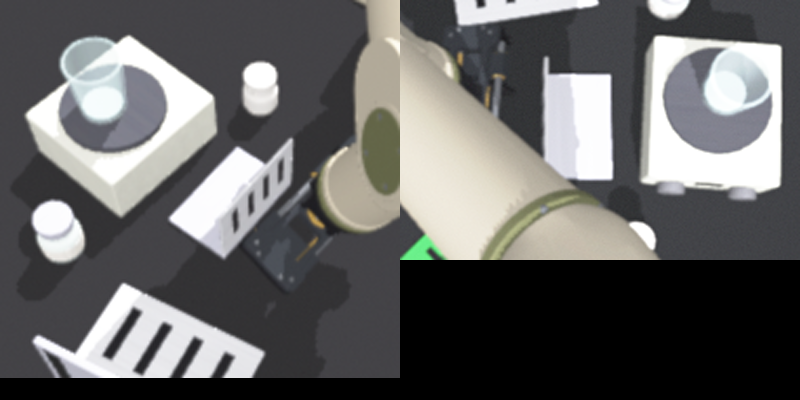

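Call:
arm_command:
  commands:
    - [70,[-0.0045,0.0004,0.0021],[0,0,0]]
    - [70,[-0.009,0.0009,0.0042],[0,0,0]]
    - [70,[-0.0136,0.0013,0.0063],[0,0,0]]
    - [70,[-0.018,0.0017,0.0084],[0,0,0]]
    - [70,[-0.0226,0.0022,0.0105],[0,0,0]]
    - [70,[-0.0271,0.0026,0.0126],[0,0,0]]
    - [70,[-0.0298,0.0029,0.0139],[0,0,0]]
    - [70,[-0.0325,0.0031,0.0152],[0,0,0]]
    - [70,[-0.0352,0.0034,0.0164],[0,0,0]]
    - [70,[-0.0379,0.0037,0.0177],[0,0,0]]

```text
time: 8.25
ee_pos: [0.5231, 0.0513, 0.0956]
eef_rot: [0.72, 0.66, -0.159, 0.147]
ft_force: [0.5, 1.8, 1.0]
width: 0.0609
```

```bash
cat > look.py <<'E'
import sys
from h import *
from bench import *
n=sys.argv[1]
s=read_state();print('t',s['time'],'tip',(s['ee_pos']+R.from_quat(s['eef_rot']).apply([0,0,.07])).round(4),s['ft_force'].round(2))
Q=R.from_quat(s['eef_rot']).inv();print('1mm -y:',Q.apply([0,-1,0]).round(3),' +x:',Q.apply([1,0,0]).round(3))
c=camera('scene');pickle.dump(c,open(f'pics/scene{n}.pkl','wb'))
a=cv2.resize(c['pixels'][130:230,140:290,::-1],None,fx=5.3,fy=5.3,interpolation=cv2.INTER_CUBIC);cv2.imwrite(f'pics/L{n}.png',a)
c=camera('top');pickle.dump(c,open(f'pics/top{n}.pkl','wb'))
a=cv2.resize(c['pixels'][150:300,190:420,::-1],None,fx=3.4,fy=3.4,interpolation=cv2.INTER_CUBIC);cv2.imwrite(f'pics/T{n}.png',a)
E
python3 look.py 7
```

```text
t 8.25 tip [0.5206 0.0219 0.0322] [0.47 1.83 1.04]
1mm -y: [-0.903  0.087  0.42 ]  +x: [ 0.08   0.996 -0.035]
```

View pics/L7.png

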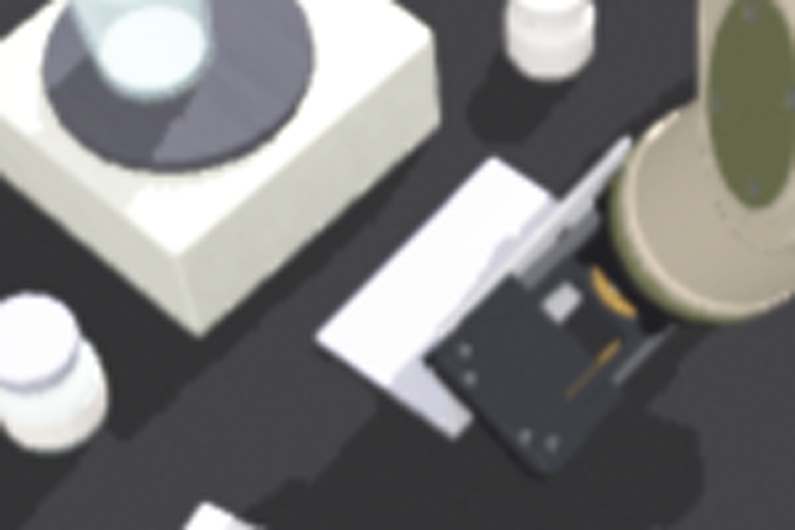

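View pics/T7.png

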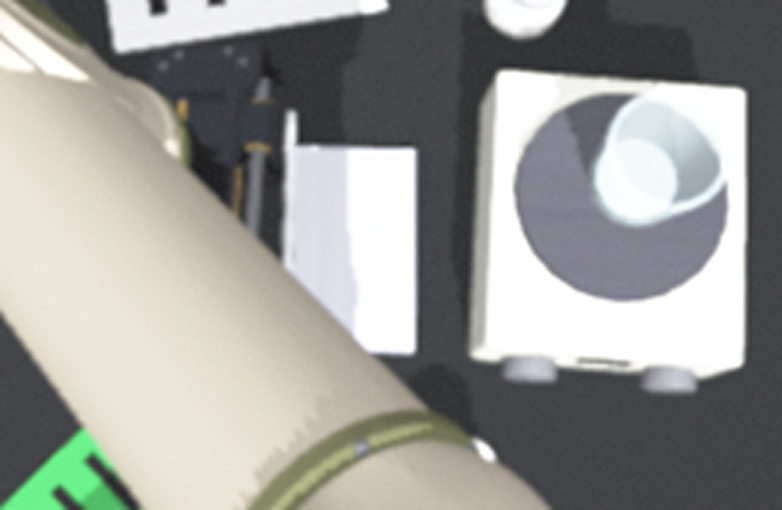

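Call:
arm_command:
  commands:
    - [70,[-0.0018,0.0007,0.0008],[0,0,0]]
    - [70,[-0.0035,0.0013,0.0016],[0,0,0]]
    - [70,[-0.0053,0.002,0.0025],[0,0,0]]
    - [70,[-0.0071,0.0027,0.0033],[0,0,0]]
    - [70,[-0.0088,0.0034,0.0041],[0,0,0]]
    - [70,[-0.0106,0.004,0.0049],[0,0,0]]
    - [70,[-0.0124,0.0047,0.0058],[0,0,0]]
    - [70,[-0.0141,0.0054,0.0066],[0,0,0]]
    - [70,[-0.0159,0.006,0.0074],[0,0,0]]
    - [70,[-0.0177,0.0067,0.0082],[0,0,0]]

```text
time: 9.18
ee_pos: [0.5279, 0.0309, 0.0956]
eef_rot: [0.72, 0.659, -0.159, 0.147]
ft_force: [-0.5, 2.0, 0.2]
width: 0.0606
```

```bash
python3 look.py 8
```

```text
t 9.1833 tip [0.5254 0.0014 0.0322] [-0.51  1.95  0.19]
1mm -y: [-0.903  0.088  0.421]  +x: [ 0.08   0.996 -0.036]
```

View pics/L8.png

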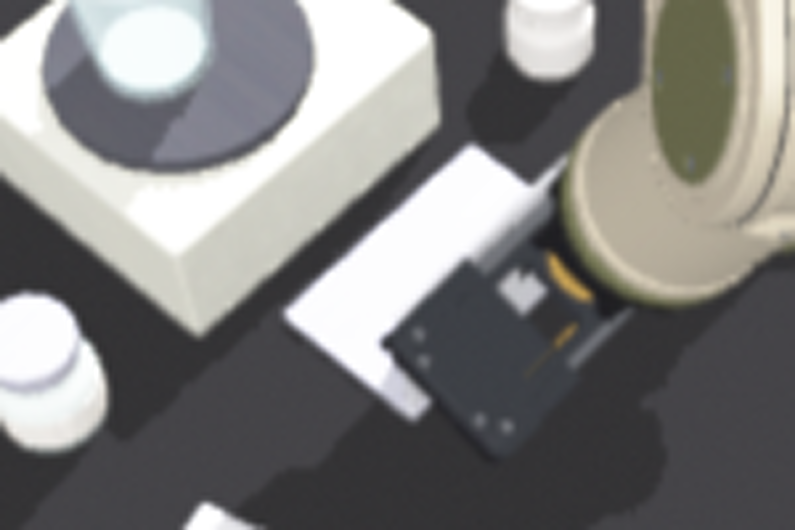

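View pics/T8.png

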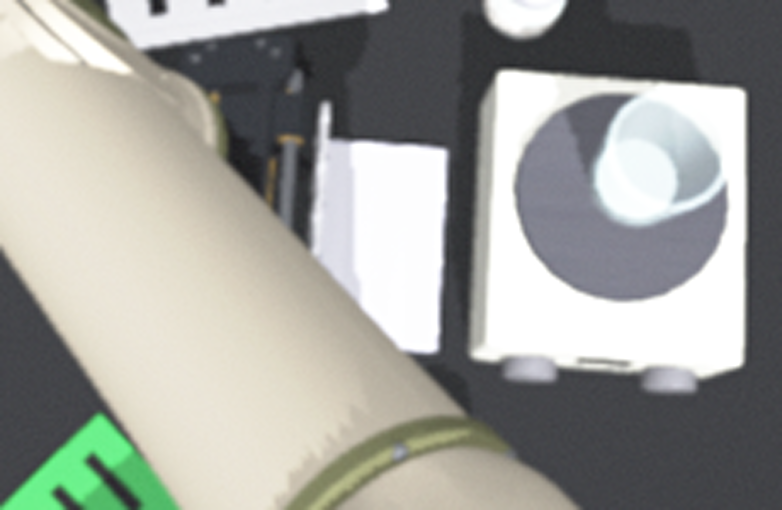

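```bash
cat > toes.py <<'E'
from h import *
def face(x): return -.1139+(x-.4375)*(-.0157/.177)
def rep(n,Tl,Sl):
    t=pickle.load(open(f'pics/top{n}.pkl','rb'));s=pickle.load(open(f'pics/scene{n}.pkl','rb'))
    for uv in Tl:
        P=onz(t,190+(uv[0]+.5)/3.4-.5,150+(uv[1]+.5)/3.4-.5,.006);print('T',P.round(4),'gap',round(P[1]-face(P[0]),4))
    for uv in Sl:
        P=onz(s,140+(uv[0]+.5)/5.3-.5,130+(uv[1]+.5)/5.3-.5,.006);print('S',P.round(4),'gap',round(P[1]-face(P[0]),4))
E
python3 -c "
from toes import *
rep(7,[(416,148),(416,354)],[(316,337),(491,157)])
rep(8,[(448,149),(439,353)],[(285,313),(472,144)])"
```

```text
T [ 0.5835 -0.0826  0.006 ] gap 0.0443
T [ 0.4413 -0.0773  0.006 ] gap 0.0369
S [ 0.583  -0.0791  0.006 ] gap 0.0477
S [ 0.4429 -0.0751  0.006 ] gap 0.0393
T [ 0.5825 -0.1047  0.006 ] gap 0.0221
T [ 0.4418 -0.0928  0.006 ] gap 0.0215
S [ 0.5815 -0.1007  0.006 ] gap 0.026
S [ 0.4421 -0.0883  0.006 ] gap 0.026
```

Call:
arm_command:
  commands:
    - [70,[-0.0018,0.0009,0.0008],[0,0,0]]
    - [70,[-0.0035,0.0017,0.0016],[0,0,0]]
    - [70,[-0.0053,0.0026,0.0025],[0,0,0]]
    - [70,[-0.007,0.0035,0.0033],[0,0,0]]
    - [70,[-0.0088,0.0044,0.0041],[0,0,0]]
    - [70,[-0.0105,0.0052,0.0049],[0,0,0]]
    - [70,[-0.0123,0.0061,0.0057],[0,0,0]]
    - [70,[-0.014,0.007,0.0065],[0,0,0]]
    - [70,[-0.0158,0.0078,0.0073],[0,0,0]]
    - [70,[-0.0175,0.0087,0.0082],[0,0,0]]

```text
time: 10.12
ee_pos: [0.535, 0.0109, 0.0956]
eef_rot: [0.72, 0.659, -0.159, 0.147]
ft_force: [0.7, 1.2, -0.1]
width: 0.0605
```

```bash
python3 look.py 9
```

```text
t 10.1167 tip [ 0.5325 -0.0185  0.0322] [ 0.71  1.19 -0.14]
1mm -y: [-0.903  0.088  0.421]  +x: [ 0.08   0.996 -0.036]
```

View pics/L9.png

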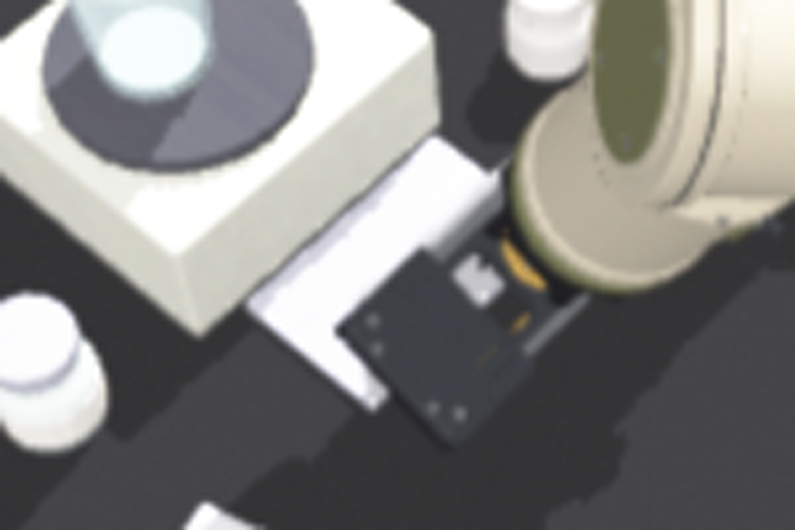

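View pics/T9.png

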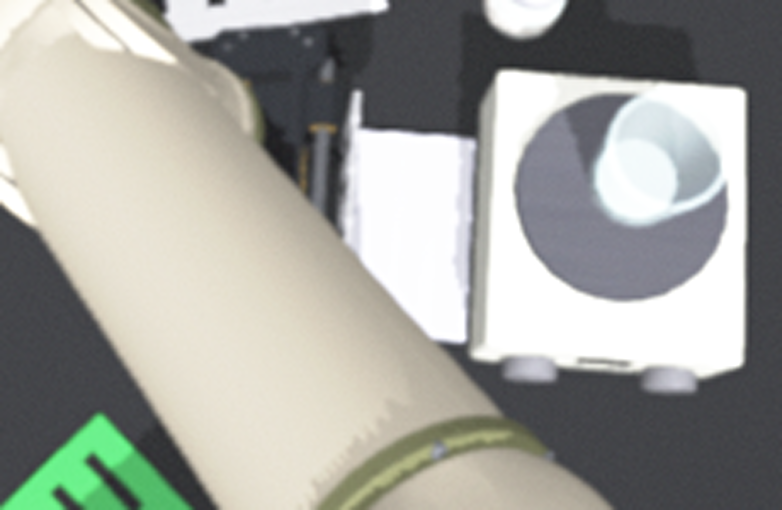

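Call:
arm_command:
  commands:
    - [70,[-0.0005,0,0.0002],[0,0,0]]
    - [70,[-0.0009,0.0001,0.0004],[0,0,0]]
    - [70,[-0.0014,0.0001,0.0006],[0,0,0]]
    - [70,[-0.0018,0.0002,0.0008],[0,0,0]]
    - [70,[-0.0023,0.0002,0.0011],[0,0,0]]
    - [70,[-0.0027,0.0003,0.0013],[0,0,0]]
    - [70,[-0.0032,0.0003,0.0015],[0,0,0]]
    - [70,[-0.0036,0.0004,0.0017],[0,0,0]]
    - [70,[-0.0036,0.0004,0.0017],[0,0,0]]
    - [70,[-0.0036,0.0004,0.0017],[0,0,0]]

```text
time: 11.05
ee_pos: [0.535, 0.0071, 0.0956]
eef_rot: [0.72, 0.659, -0.159, 0.147]
ft_force: [0.3, 1.9, 0.5]
width: 0.061
```

```bash
python3 look.py 10
```

```text
t 11.05 tip [ 0.5325 -0.0224  0.0322] [0.26 1.95 0.52]
1mm -y: [-0.903  0.088  0.421]  +x: [ 0.08   0.996 -0.036]
```

View pics/L10.png

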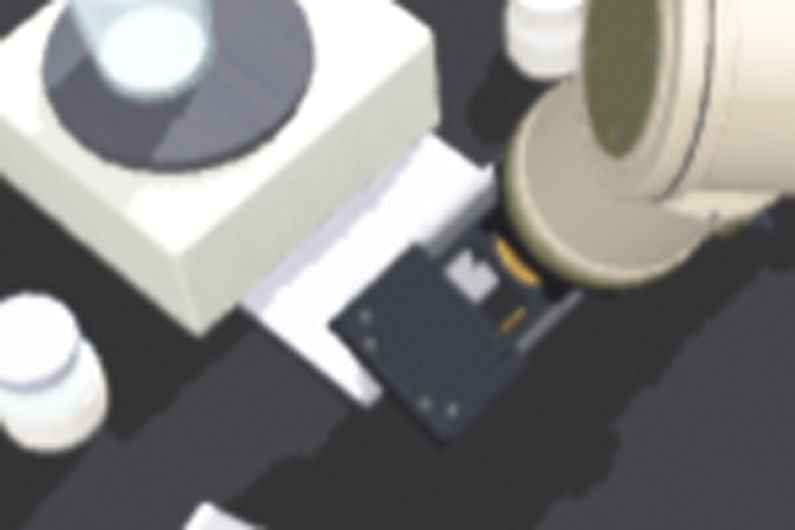

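View pics/T10.png

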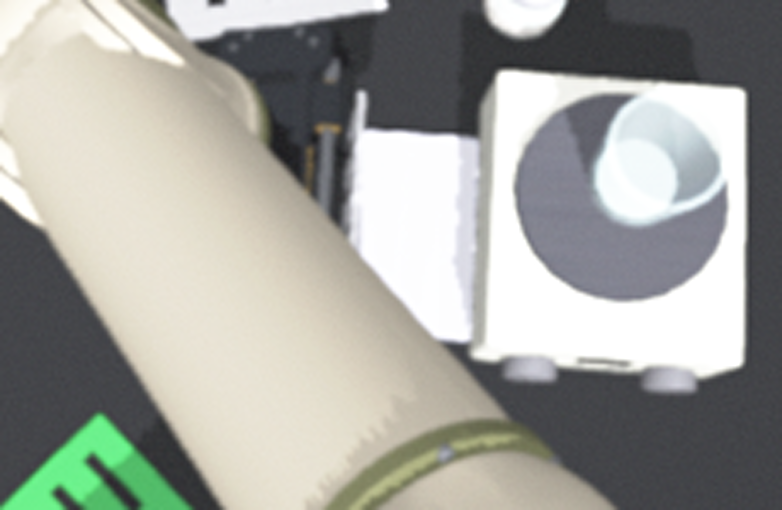

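Call:
arm_command:
  commands:
    - [70,[-0.0003,0,0.0001],[0,0,0]]
    - [70,[-0.0006,0,0.0003],[0,0,0]]
    - [70,[-0.0009,0.0001,0.0004],[0,0,0]]
    - [70,[-0.0012,0.0001,0.0005],[0,0,0]]
    - [70,[-0.0015,0.0001,0.0007],[0,0,0]]
    - [70,[-0.0018,0.0002,0.0008],[0,0,0]]
    - [70,[-0.0018,0.0002,0.0008],[0,0,0]]
    - [70,[-0.0018,0.0002,0.0008],[0,0,0]]
    - [70,[-0.0018,0.0002,0.0008],[0,0,0]]
    - [70,[-0.0018,0.0002,0.0008],[0,0,0]]

```text
time: 11.98
ee_pos: [0.5352, 0.0063, 0.0957]
eef_rot: [0.72, 0.66, -0.158, 0.146]
ft_force: [0.8, 6.1, 0.1]
width: 0.0611
```

```bash
python3 look.py 11
```

```text
t 11.9833 tip [ 0.5327 -0.0231  0.0322] [0.78 6.15 0.09]
1mm -y: [-0.904  0.087  0.419]  +x: [ 0.079  0.996 -0.035]
```

View pics/L11.png

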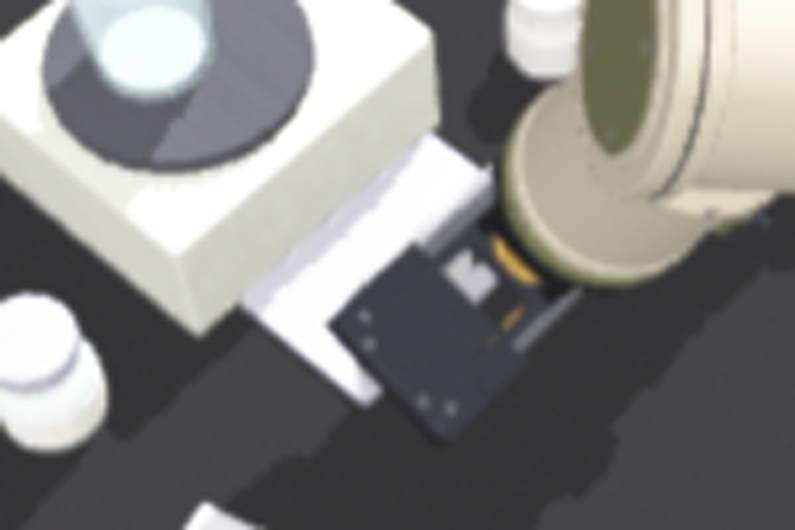

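Force rose from 2 to 6 N over 0.7 mm, so the foot has met the stirrer. Pushing harder at this height could lift the heel, so I'll back off and check that it is square.

Call:
arm_command:
  commands:
    - [70,[0.0018,-0.0002,-0.0008],[0,0,0]]
    - [70,[0.005,-0.0005,-0.0023],[0,0,0]]
    - [70,[0.01,-0.001,-0.0046],[0,0,0]]
    - [70,[0.02,-0.002,-0.0093],[0,0,0]]
    - [70,[0.03,-0.003,-0.0139],[0,0,0]]
    - [70,[0.04,-0.004,-0.0185],[0,0,0]]
    - [70,[0.05,-0.005,-0.0232],[0,0,0]]
    - [70,[0.06,-0.006,-0.0278],[0,0,0]]
    - [70,[0.07,-0.007,-0.0324],[0,0,0]]
    - [70,[0.072,-0.007,-0.0334],[0,0,0]]

```text
time: 12.92
ee_pos: [0.5347, 0.0877, 0.0954]
eef_rot: [0.719, 0.66, -0.158, 0.146]
ft_force: [-0.3, 0.2, 1.2]
width: 0.061
```

```bash
python3 look.py 12;  python3 - <<'E'
import cv2
from bench import *
c=camera('wrist');cv2.imwrite('pics/w12.png',cv2.resize(c['pixels'][:,:,::-1],(800,600)))
E
```

```text
t 12.9167 tip [0.5323 0.0584 0.0319] [-0.29  0.22  1.23]
1mm -y: [-0.904  0.085  0.42 ]  +x: [ 0.078  0.996 -0.035]
```

View pics/L12.png

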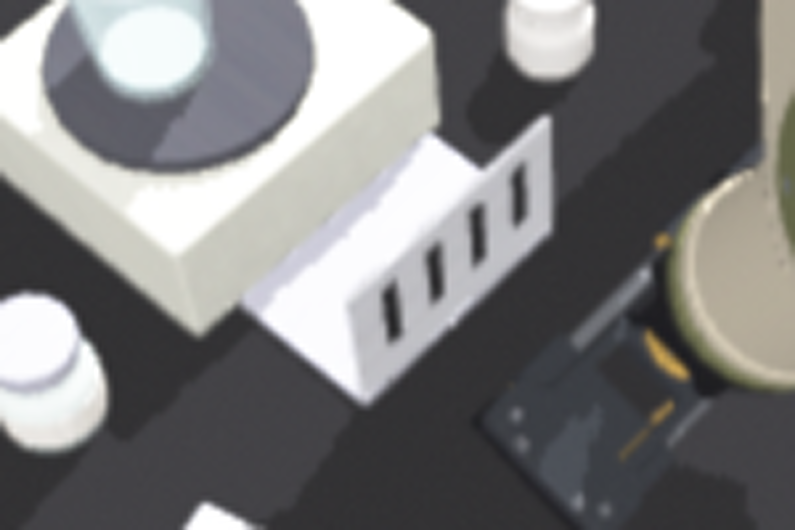

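View pics/T12.png

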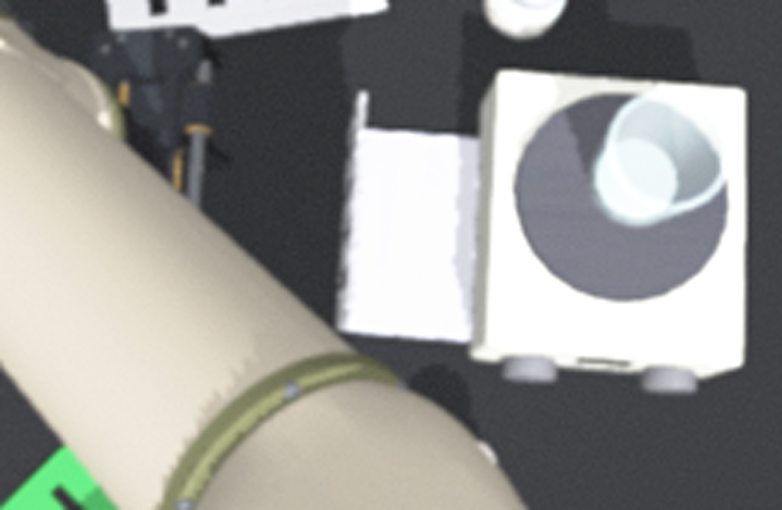

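View pics/w12.png

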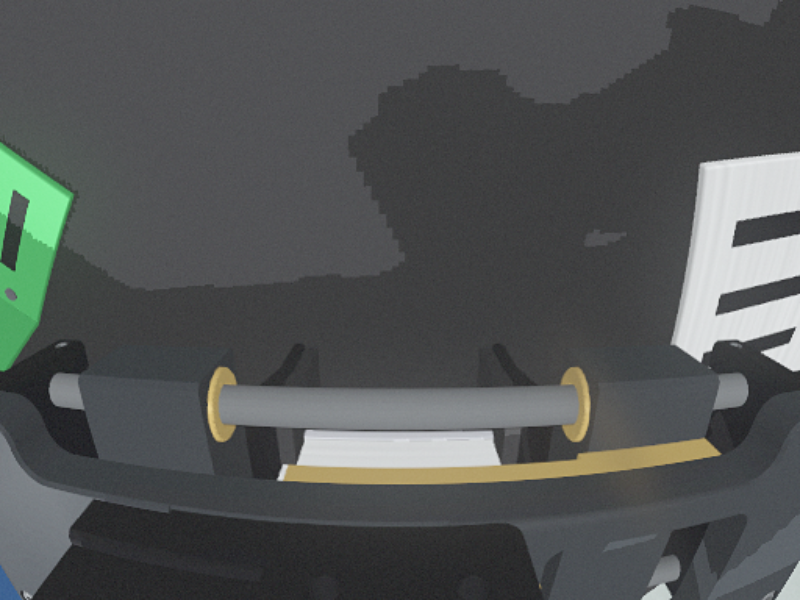

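```bash
python3 - <<'E'
from h import *
s=pickle.load(open('pics/scene12.pkl','rb'));t=pickle.load(open('pics/top12.pkl','rb'))
a=cv2.resize(s['pixels'][145:200,170:230,::-1],None,fx=7,fy=7*1.0,interpolation=cv2.INTER_NEAREST)
b=cv2.resize(t['pixels'][185:255,310:345,::-1],None,fx=5.5,fy=5.5,interpolation=cv2.INTER_NEAREST)
b=cv2.copyMakeBorder(b,0,max(0,a.shape[0]-b.shape[0]),0,0,cv2.BORDER_CONSTANT)[:a.shape[0]]
a=cv2.convertScaleAbs(a,alpha=1);cv2.imwrite('pics/z12.png',np.hstack([a,b]))
E
python3 -c "
from toes import *
rep(12,[(480,139),(473,341)],[(247,304),(431,134)])
rep(12,[],[])"
```

```text
T [ 0.5894 -0.1271  0.006 ] gap 0.0003
T [ 0.4496 -0.1159  0.006 ] gap -0.001
S [ 0.5887 -0.1197  0.006 ] gap 0.0076
S [ 0.4499 -0.11    0.006 ] gap 0.005
```

View pics/z12.png

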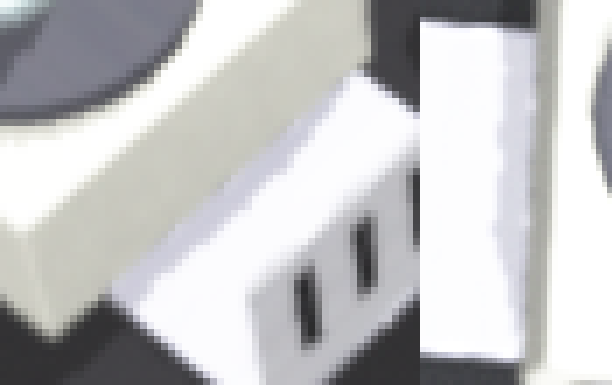

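```bash
python3 - <<'E'
from h import *
t=pickle.load(open('pics/top12.pkl','rb'))['pixels'].astype(int).sum(2)//3
for v in [190,193,200,210,220,230,240,245,247,249]: print(v,t[v,322:340])
t=pickle.load(open('pics/top0.pkl','rb'))['pixels'].astype(int).sum(2)//3
for v in [193,245]: print('ref',v,t[v,322:340])
E
```

```text
190 [254 246 217 173 163 154 139 128 129 147 163 164 174 223 253 255 255 255]
193 [253 253 247 228 221 221 221 217 200 171 162 164 176 229 255 255 255 255]
200 [253 252 248 228 220 220 220 219 200 168 165 167 185 240 255 255 255 255]
210 [253 249 230 221 221 220 220 212 190 171 165 175 223 253 255 255 255 255]
220 [253 249 230 221 220 221 222 198 165 163 166 184 238 255 255 255 255 255]
230 [253 249 231 221 219 219 215 195 173 167 174 217 252 255 255 255 255 255]
240 [253 253 253 250 233 221 200 168 167 170 182 237 255 255 255 255 255 255]
245 [253 253 253 252 250 238 222 183 168 170 191 243 255 255 255 255 255 255]
247 [253 253 253 253 253 249 222 178 168 171 193 244 255 255 255 255 255 255]
249 [236 242 251 254 254 244 211 176 169 171 203 248 255 255 255 255 255 255]
ref 193 [ 48  41  44  49  47  44  46  56  89 128 148 151 156 178 212 226 228 228]
ref 245 [ 62  64  62  61  55  64 113 149 158 156 161 191 228 250 255 255 254 254]
```

No dark gap shows in the top view at either end; the brightness never dips below that of the stirrer wall. To seat it surely, I'll shut the fingers and give one gentle low press at the heel's middle, which lets the foot square itself against the side.

```bash
python3 - <<'E'
from h import *
tipgo([.528,.0584,.020],-5,25)
tipgo([.528,-.013,.020],-5,25)
E
```

```text
z axis [-0.037 -0.421 -0.906]
shift [ 0.0075 -0.0047  0.0097] turn [ 0.001   0.0001 -0.0007] t 13.0667 pos [0.535  0.0848 0.0954] F [ 0.88 -0.38  0.22]
z axis [-0.037 -0.421 -0.906]
shift [-0.057   0.0015  0.0398] turn [ 0.001   0.0001 -0.0007] t 13.0667 pos [0.535  0.0848 0.0954] F [ 0.88 -0.38  0.22]
```

Call:
arm_command:
  commands:
    - [0,[0.0035,-0.002,0.005],[0,0,0]]
    - [0,[0.0075,-0.0047,0.0097],[0,0,0]]
    - [0,[0.0075,-0.0047,0.0097],[0,0,0]]
    - [0,[0.0075,-0.0047,0.0097],[0,0,0]]
    - [0,[0.0075,-0.0047,0.0097],[0,0,0]]
    - [0,[0.0075,-0.0047,0.0097],[0,0,0]]
    - [0,[0.0075,-0.0047,0.0097],[0,0,0]]
    - [0,[0.0075,-0.0047,0.0097],[0,0,0]]
    - [0,[0.0075,-0.0047,0.0097],[0,0,0]]
    - [0,[0.0075,-0.0047,0.0097],[0,0,0]]

```text
time: 13.9
ee_pos: [0.5306, 0.0879, 0.0836]
eef_rot: [0.72, 0.659, -0.159, 0.147]
ft_force: [0.8, -0.4, -0.7]
width: 0.004
```

```bash
python3 - <<'E'
from h import *
tipgo([.528,-.015,.020],-5,25)
E
```

```text
z axis [-0.037 -0.421 -0.906]
shift [-0.0662  0.0064  0.0311] turn [ 0.0012 -0.0002 -0.0011] t 13.9 pos [0.5306 0.0879 0.0836] F [ 0.8  -0.37 -0.74]
```

Call:
arm_command:
  commands:
    - [0,[-0.0075,0.0007,0.0035],[0,0,0]]
    - [0,[-0.015,0.0015,0.007],[0,0,0]]
    - [0,[-0.0225,0.0022,0.0106],[0,0,0]]
    - [0,[-0.03,0.0029,0.0141],[0,0,0]]
    - [0,[-0.0375,0.0036,0.0176],[0,0,0]]
    - [0,[-0.045,0.0043,0.0211],[0,0,0]]
    - [0,[-0.0525,0.0051,0.0247],[0,0,0]]
    - [0,[-0.0595,0.0057,0.028],[0,0,0]]
    - [0,[-0.064,0.0062,0.0301],[0,0,0]]
    - [0,[-0.0662,0.0064,0.0311],[0,0,0]]

```text
time: 14.73
ee_pos: [0.5305, 0.0134, 0.0833]
eef_rot: [0.72, 0.659, -0.159, 0.147]
ft_force: [-0.1, -0.1, 0.1]
width: 0.0003
```

Call:
arm_command:
  commands:
    - [0,[-0.0009,0.0001,0.0004],[0,0,0]]
    - [0,[-0.0018,0.0002,0.0008],[0,0,0]]
    - [0,[-0.0027,0.0003,0.0013],[0,0,0]]
    - [0,[-0.0036,0.0004,0.0017],[0,0,0]]
    - [0,[-0.0045,0.0004,0.0021],[0,0,0]]
    - [0,[-0.0054,0.0005,0.0025],[0,0,0]]
    - [0,[-0.0059,0.0006,0.0027],[0,0,0]]
    - [0,[-0.0063,0.0006,0.0029],[0,0,0]]
    - [0,[-0.0068,0.0006,0.0031],[0,0,0]]
    - [0,[-0.0068,0.0006,0.0031],[0,0,0]]

```text
time: 15.57
ee_pos: [0.5305, 0.0073, 0.0834]
eef_rot: [0.72, 0.659, -0.159, 0.147]
ft_force: [0.2, 0.3, 0.7]
width: 0.0003
```

```bash
python3 look.py 13
```

```text
t 15.5667 tip [ 0.528  -0.0222  0.0199] [0.15 0.29 0.68]
1mm -y: [-0.903  0.087  0.42 ]  +x: [ 0.08   0.996 -0.035]
```

Call:
arm_command:
  commands:
    - [0,[-0.0003,0,0.0001],[0,0,0]]
    - [0,[-0.0005,0,0.0002],[0,0,0]]
    - [0,[-0.0008,0.0001,0.0004],[0,0,0]]
    - [0,[-0.0011,0.0001,0.0005],[0,0,0]]
    - [0,[-0.0014,0.0001,0.0006],[0,0,0]]
    - [0,[-0.0016,0.0002,0.0008],[0,0,0]]
    - [0,[-0.0018,0.0002,0.0008],[0,0,0]]
    - [0,[-0.0018,0.0002,0.0008],[0,0,0]]
    - [0,[-0.0018,0.0002,0.0008],[0,0,0]]
    - [0,[-0.0018,0.0002,0.0008],[0,0,0]]

```text
time: 16.5
ee_pos: [0.5305, 0.0066, 0.0834]
eef_rot: [0.72, 0.66, -0.158, 0.146]
ft_force: [-1.4, 7.8, 0.5]
width: 0.0004
```

7.8 N with no further movement, so it is seated. I'll back off and lift clear.

Call:
arm_command:
  commands:
    - [0,[0.0018,-0.0002,-0.0008],[0,0,0]]
    - [0,[0.005,-0.0005,-0.0023],[0,0,0]]
    - [0,[0.01,-0.001,-0.0046],[0,0,0]]
    - [0,[0.02,-0.002,-0.0093],[0,0,0]]
    - [0,[0.03,-0.003,-0.0139],[0,0,0]]
    - [0,[0.04,-0.004,-0.0185],[0,0,0]]
    - [0,[0.05,-0.005,-0.0232],[0,0,0]]
    - [0,[0.06,-0.006,-0.0278],[0,0,0]]
    - [0,[0.07,-0.007,-0.0324],[0,0,0]]
    - [0,[0.07,-0.007,-0.0324],[0,0,0]]

```text
time: 17.33
ee_pos: [0.5301, 0.0858, 0.0831]
eef_rot: [0.719, 0.661, -0.158, 0.146]
ft_force: [0.4, -0.3, 0.7]
width: 0.0004
```

Call:
arm_command:
  commands:
    - [0,[0,0,-0.015],[0,0,0]]
    - [0,[0,0,-0.035],[0,0,0]]
    - [0,[0,0,-0.055],[0,0,0]]
    - [0,[0,0,-0.075],[0,0,0]]
    - [0,[0,0,-0.095],[0,0,0]]
    - [0,[0,0,-0.115],[0,0,0]]
    - [0,[0,0,-0.135],[0,0,0]]
    - [0,[0,0,-0.15],[0,0,0]]
    - [0,[0,0,-0.16],[0,0,0]]
    - [0,[0,0,-0.16],[0,0,0]]

```text
time: 18.17
ee_pos: [0.5365, 0.1509, 0.2307]
eef_rot: [0.72, 0.659, -0.158, 0.147]
ft_force: [-0.1, -0.4, 0.7]
width: 0.0005
```

```bash
python3 look.py 14; python3 - <<'E'
from h import *
t=pickle.load(open('pics/top14.pkl','rb'))
p=t['pixels'].astype(int).sum(2)//3
for v in [190,193,200,220,240,245,247]: print(v,p[v,322:340])
s=pickle.load(open('pics/scene14.pkl','rb'))
cv2.imwrite('pics/f14.png',np.hstack([cv2.resize(x['pixels'][:,:,::-1],(400,300),interpolation=cv2.INTER_AREA) for x in (s,t)]))
for nm,z in (('top',t),('scene',s)):
    a=pickle.load(open(f'pics/{nm}0.pkl','rb'))['pixels'].astype(int); print(nm)
    np.set_printoptions(linewidth=150)
E
```

```text
t 18.1667 tip [0.5342 0.1215 0.1672] [-0.06 -0.4   0.7 ]
1mm -y: [-0.903  0.087  0.42 ]  +x: [ 0.081  0.996 -0.033]
190 [241 230 191 152 143 135 123 115 112 130 143 146 155 199 243 253 253 253]
193 [247 246 234 208 196 199 197 196 175 153 146 146 157 209 248 253 253 254]
200 [247 245 236 209 198 198 199 195 179 150 145 147 162 223 252 254 254 253]
220 [247 237 213 197 196 197 197 177 144 145 147 163 221 252 254 254 254 254]
240 [247 247 246 238 217 197 177 147 148 149 163 218 252 254 254 254 254 254]
245 [247 247 247 246 238 222 197 164 152 151 166 227 254 254 254 254 254 254]
247 [248 248 247 247 246 235 195 156 151 150 172 228 253 255 254 254 254 254]
top
scene
```

View pics/T14.png

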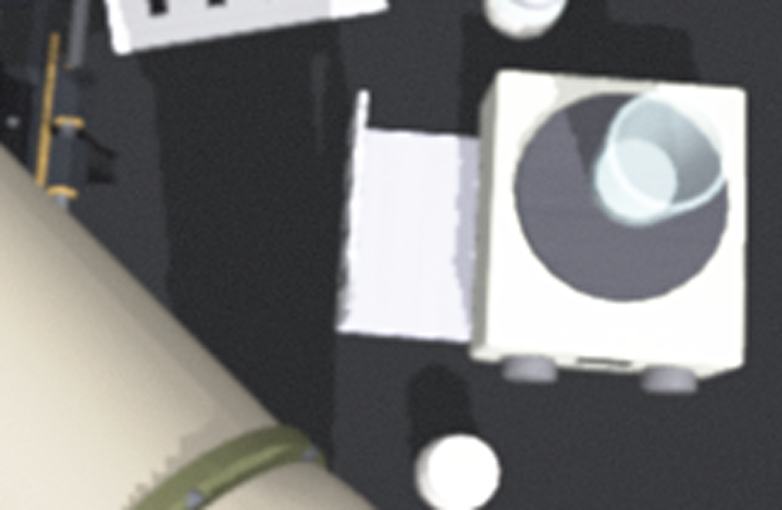

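View pics/f14.png

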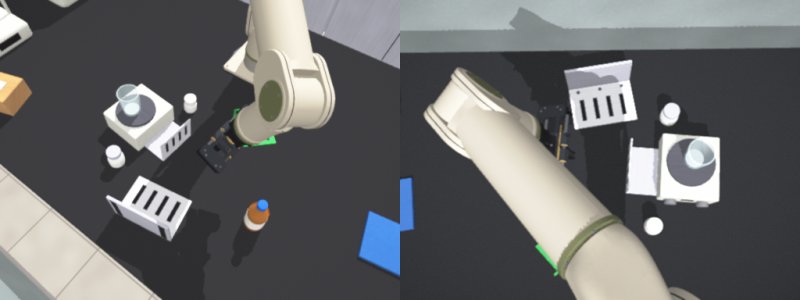

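The foot is flush along the whole of its front edge and the panel is upright. The beaker, bottle, jar and pot are at their original pixels, and the tool is clear. I'll hand in.

```bash
python3 -c "
from bench import *
print(close_job())"
```

```text
the job is handed in; nothing more can be done
None
```

The guard is standing on its foot with the front edge against the stirrer's side, and the job was handed in at about 18 s.

**What I did:**
- I tipped the small white guard onto its foot with the spread fingertips. The force readings stayed near 1 N.
- I slid it to the stirrer with both fingers low on the panel and turned it about 4° to match the stirrer's angle. I also nudged it about 7 mm in +x so both toe corners land on the stirrer's side.
- I finished with one press from the shut fingers, low at the middle of the heel. It reached 7.8 N without the guard moving further. I then backed away and lifted clear.

**Last checks:**
- **Fit:** the top view shows no dark gap anywhere along the foot's front edge. The measured toe gaps there, taken just before the final press, were +0.3 mm and -1.0 mm.
- **Disagreement:** the same measurement from the scene camera gave 5 to 8 mm. That camera looks over the foot's top edge and showed a similar 4 mm bias earlier, so I relied on the top view and the contact force.
- **Other items:** the panel is upright, and by eye the beaker, bottle, jar and pot are where they started. Nothing was touching the robot at hand-in.

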